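Tip two welded brackets to find the stamped one and push it to the dispatch line

TASK

Two freshly welded steel brackets stand on the bench, and one of them has the inspector's stamp under its base plate. With the fingertips, pull the lip at the top of each bracket's upstand towards the robot so that it tips over its near edge and lies on its back with the underside showing, and look which one is stamped. Only when both lie on their backs, push the stamped one as it lies, away from the robot, until its stamped face stands on the white dispatch line and parallel to it; leave the other bracket where it was tipped, lift nothing off the bench, and leave everything else alone.

Things in the scene. Friction and masses are not known exactly. Their poses are not given: they have to be found in the camera images.
- bracket_a: loose welded steel bracket: base plate on the bench, 100 mm deep (x, away from the robot), 120 wide (y); upstand 85 tall on its near edge, ending in a level lip that reaches 25 from its near face away from the robot; gussets (70 legs) at both sides; plates 4 thick; 0.55 to 0.9 kg, friction about 0.6. Origin: centre of the underside. Past 45 degrees it falls onto its back. Left or right.
- bracket_b: loose welded steel bracket: base plate on the bench, 100 mm deep (x, away from the robot), 120 wide (y); upstand 85 tall on its near edge, ending in a level lip that reaches 25 from its near face away from the robot; gussets (70 legs) at both sides; plates 4 thick; 0.55 to 0.9 kg, friction about 0.6. Origin: centre of the underside. Past 45 degrees it falls onto its back. Left or right.
- stamp (a point): centre of the inspector's stamp, 4 mm off the middle of the underside of bracket_a: a black ink ring 76 mm across with a tick in it, hidden until that bracket is tipped; the other underside is bare
- bracket_a_foot (a point): middle of the bottom near edge of bracket_a, the edge it tips over; stays on the bench while it tips. On its back the underside rises upright from this edge, facing away from the robot, 100 mm tall; the upstand lies from here 85 mm towards the robot, and there the lip stands up 25 mm
- bracket_b_foot (a point): middle of the bottom near edge of bracket_b, the edge it tips over; stays on the bench while it tips. On its back the underside rises upright from this edge, facing away from the robot, 100 mm tall; the upstand lies from here 85 mm towards the robot, and there the lip stands up 25 mm
- line: white dispatch line painted flat on the bench at the far ends of the brackets or beyond, 40 mm wide, 620 mm long; origin at its middle, y along the line, x away from the robot
- gel_tin: aluminium tin, 54 mm across, 55 mm tall, between the brackets; loose, to be left alone
- magnet_square: grey magnetic welding square lying flat, about 85 x 75 x 14 mm, between the brackets near the line; loose, to be left alone
- chipping_hammer: chipping hammer lying on the left, handle towards the robot, 240 mm long; loose, to be left alone
- wire_brush: wooden-backed wire brush on the right, 260 mm long, 44 mm tall; loose, to be left alone
- f_clamp: F-clamp lying on the left beyond the hammer, 260 mm long, 22 mm tall; loose, to be left alone
- grinder: angle grinder on the right, 290 mm long, 120 mm tall; loose, to be left alone
- spray_can: spray can on the right, 66 mm across, 190 mm tall; loose, to be left alone
- angle_offcut: 140 mm offcut of angle iron beyond the line, 40 mm tall; loose, to be left alone
Mind the look-alikes: they are no part of the job. Leave any red or yellow look-alike of the bracket_a alone.

How it is judged:
On the way, in this order (a step that is already met when the one before it is completed fails the run):
1. both brackets lie on their backs, the stamped one not yet pushed to the line (angle between each of bracket_a, bracket_b's own x axis and vertical below 0.12 rad and x of bracket_a in the frame of line below -0.05 m), for 0.3 s.
2. the stamped bracket's underside stands on the line (angle between bracket_a's own x axis and vertical below 0.12 rad and x of bracket_a in the frame of line between -0.02 and 0.02 m and y of bracket_a in the frame of line between -0.31 and 0.31 m and angle between the y axis of bracket_a and the y axis of line, either way round below 0.17 rad), for 0.2 s.
At the end, for the whole second after the job is handed in: the stamped bracket lies still on its back (within 7 degrees), the middle of its underside within 20 mm of the middle of the white line and parallel to it within 10 degrees; the other lies still on its back, its tipping edge within 60 mm of where it was (all of step 2 and angle between bracket_b's own x axis and vertical below 0.12 rad and distance of bracket_b_foot from where it was at the start of the episode below 0.06 m and linear speed of each of bracket_a, bracket_b below 0.01 m/s); the robot touches nothing.
It fails at once if a bracket is lifted (the middle of its tipping edge over 25 mm above the bench) (height (world z) of any of bracket_a_foot, bracket_b_foot above 0.025 m).
It fails at once if one of the other things is shifted by more than 30 mm (distance of any of gel_tin, magnet_square, chipping_hammer, wire_brush, f_clamp, grinder, spray_can, angle_offcut from where it was at the start of the episode above 0.03 m).
It also fails if it takes over 64 s, if anything falls off the work surface, if the arm or the gripper's body presses on something with over 40 N, if the wrist force passes 120 N, or if a joint passes its speed limit or range.

ROBOT

A 7-joint arm with a two-finger parallel gripper is mounted at the origin on the work surface. World frame = base frame: x ahead of the robot, y to its left, z up, the work surface at z = 0. Lengths are in m, angles in rad, forces in N, time in s.
With the tool pointing down it reaches from about 0.4 to 0.85 m from the base axis. Payload 10.4 kg.
Tool frame: the origin (TCP) lies at the very end of the fingers, on their centre line; the grasp point (between the pads) lies 19 mm behind it; z points along the fingers, y is the line along which they close (so a half turn about z gives the same grasp; the last joint's range is limited). The gripper opens to 87 mm and grips with 3 to 60 N. Pads are 19 mm wide; open, the fingers measure 117 mm over their backs; the gripper's body (75 mm by 190 mm) begins 51 mm behind the grasp point.
Start: joints at [-1.192, 0.332, -0.065, 1.46, 0.022, 1.35, -0.088], TCP at [0.244, 0.575, 0.198] pointing down, gripper open.
Joint ranges: [-2.6, 2.6], [-0.5, 2.12], [-1.47, 1.34], [0.16, 2.42], [-1.27, 4.41], [0.06, 2.06], [-2.6, 2.6]. Speed limits (rad/s): [2.22, 2.22, 2.79, 2.79, 3.14, 3.14, 3.14].

INTERFACE

Orientations are given as a 3x3 rotation matrix whose columns are the frame's x, y, z axes.
In Python, from station import ctrl, snapshot, camera_info, search_frame, regions_of gives the robot as it stands. The module is installed in compiled form; this text tells all that it offers.
- The arm moves only by the shell command python3 -m inch 'ROWS' [FORCE]. ROWS is a JSON object of lists of equal length, an entry for each row: "jaw": the gripper's target within -1 to 1 (shut at 1, half-way at 0, fully open at -1); "offset": the shift along the tool's x, y, z each as a share of 6 cm, from -1 to 1, a list of three; "roll": the turn about the tool's z as a share of 8 degrees, from -1 to 1. A call has 1 to 5 rows; each row shifts and turns the commanded pose from where the row before left it, along the tool's axes as they then stand; what a row does not reach is not made up. A row lasts 1/8 s, in which the tool goes at most 62.5 mm and 10.7 degrees, less where a joint would pass 70% of its speed; a pose out of reach is approached as far as the arm can. A call with a number of a shift or a turn outside -1 to 1 is refused whole. A call with a gripper value outside its range is refused whole. The fingers move at their own pace and stop on an object; FORCE is the grip in N (left out, the last holds). Time passes only in rows, so rows that do not move let the fingers close. It gives the time, the measured TCP pose, the force, the opening and the grip force at its end, in the units of the state.
- ctrl.get_obs(): the state, without advancing time (a new reading comes with each control period).
- snapshot(name): name is "scene" or "top"; returns the picture (420x560x3 uint8, red, green, blue); there is no depth.
- camera_info(name): a dict with "intrinsics" (3x3 intrinsics, pixels), "k1" (the pictures are not rectified: a ray, as slopes to the right and down, at radius r is drawn at 1 + k1 r^2 times it, then the intrinsics apply), "R" (3x3) and "t" (3): a world point X has camera coordinates R X + t. Camera axes: x right, y down, z forward; pixel columns grow to the right and rows downward; lengths in m; the calibration is good to about 2 mm. A picture is of the moment at which its call begins. camera_info takes no time and is no camera call.
- ctrl.close_job(): hands the job in; it is judged then, once.
Trained networks look in the newest picture that a camera, given by its name, has taken for a name from the list of things; names that differ only in an ending like _2 or _b are one class to them, and where a whole thing is asked for, a point or a joint stands for the part that bears it (a point fixed in the world has none). Each returns a list of dicts, best first, with "conf" (0 to 1); they miss things now and then, are a little off and sometimes report something else, mostly with a low value. They report only what shows in the picture. A call takes as long as a camera call. They do not tell look-alikes from the thing itself.
- search_frame(camera, thing): "position" ([column, row] in pixels, amid what is visible of it).
- regions_of(camera, thing): "pixels" (420x560 bool, what is visible of it) and "position" ([column, row] in pixels, amid what is visible of it).
The state is a dict: "time": time; "joint_pos": joint angles; "dq": joint speeds; "joint_torque": joint torques, N m; "ee_pos": TCP position; "eef_rot": TCP orientation; "wrist_force": force on the tool from outside, world axes, zero at the start; "ft_torque": the same for the moment, N m; "finger_gap": opening from 0.0 (shut) to 1.0 (fully open); "gripper_force": force on a finger pad.
Only numpy, scipy, OpenCV 4.12 (cv2) and the standard library are available. Lean on these libraries where they do the work, as an engineer would, in place of code of your own. Each camera call takes 0.05 s, during which the arm holds its last target. There are 200 camera calls.

## Working session

There is one attempt and no reset: what is moved stays moved. The work goes in short steps, Python scripts to look and compute and a shell command to move; the robot and the scene stay as the last step left them, time stands still between calls to the robot, and variables do not carry over. Pictures are saved under pics/ and viewed, at most 10 in all, crops included, and the job is handed in when it is done.

```bash
mkdir -p pics; cat > h.py <<'E'
import numpy as np, cv2
from station import ctrl, snapshot, camera_info, search_frame, regions_of
def cam(n):
    c=camera_info(n); return np.array(c["intrinsics"]),c["k1"],np.array(c["R"]),np.array(c["t"])
def px2w(n,uv,z=0.):
    K,k1,R,t=cam(n); 
    p=cv2.undistortPoints(np.array([[uv]],float),K,np.array([k1,0,0,0.]))[0,0]
    d=R.T@np.array([p[0],p[1],1]); o=-R.T@t
    return o+d*(z-o[2])/d[2]
def w2px(n,X):
    K,k1,R,t=cam(n)
    return cv2.projectPoints(np.array(X,float).reshape(-1,1,3),cv2.Rodrigues(R)[0],t,K,np.array([k1,0,0,0.]))[0][:,0]
def save(n,f):
    im=snapshot(n); cv2.imwrite(f"pics/{f}.png",im[...,::-1]); return im
E
python3 - <<'E'
from h import *
a=save("scene","s0");b=save("top","t0")
for n in ("scene","top"):
    print(n,-cam(n)[2].T@cam(n)[3])
    for th in ("bracket_a","line","gel_tin","magnet_square"):
        for d in search_frame(n,th): print(n,th,np.round(d["position"]),round(d["conf"],2),px2w(n,d["position"],0).round(3))
print({k:np.round(v,3) for k,v in ctrl.get_obs().items()})
E
```

```text
scene [ 1.21560457 -0.57551661  1.17602257]
scene bracket_a [298. 138.] 0.76 [0.374 0.158 0.   ]
scene bracket_a [252. 246.] 0.7 [ 0.607 -0.188  0.   ]
scene bracket_a [352. 188.] 0.69 [0.625 0.161 0.   ]
scene line [306. 255.] 0.78 [ 0.717 -0.09   0.   ]
scene line [204. 306.] 0.75 [ 0.678 -0.386  0.   ]
scene line [362.  86.] 0.34 [0.314 0.493 0.   ]
scene line [351. 188.] 0.29 [0.623 0.158 0.   ]
scene gel_tin [286. 183.] 0.81 [0.494 0.018 0.   ]
scene magnet_square [313. 223.] 0.75 [ 0.651 -0.01   0.   ]
scene magnet_square [252. 248.] 0.31 [ 0.612 -0.192  0.   ]
top [ 0.51748491 -0.03444911  1.41743314]
top bracket_a [231. 189.] 0.9 [0.647 0.149 0.   ]
top bracket_a [227. 269.] 0.83 [0.37  0.159 0.   ]
top bracket_a [334. 194.] 0.7 [ 0.635 -0.212  0.   ]
top bracket_a [336. 276.] 0.63 [ 0.351 -0.219  0.   ]
top gel_tin [269. 224.] 0.71 [0.526 0.015 0.   ]
top magnet_square [280. 189.] 0.67 [ 0.649 -0.019  0.   ]
top magnet_square [231. 187.] 0.33 [0.656 0.149 0.   ]
{'time': np.float64(0.5), 'joint_pos': array([-1.192,  0.332, -0.065,  1.46 ,  0.022,  1.35 , -0.089]), 'dq': array([ 0.002,  0.001,  0.001, -0.001,  0.001, -0.001,  0.001]), 'joint_torque': array([-1.0000e-03, -6.2257e+01,  2.4000e-02, -3.8985e+01, -6.1000e-02,
        3.2000e-02,  0.0000e+00]), 'ee_pos': array([0.244, 0.575, 0.198]), 'eef_rot': array([[-0.92 ,  0.391,  0.   ],
       [ 0.391,  0.92 ,  0.   ],
       [-0.   ,  0.   , -1.   ]]), 'wrist_force': array([ 0.857,  0.241, -0.165]), 'ft_torque': array([0.044, 0.004, 0.006]), 'gripper_force': np.float64(0.0), 'finger_gap': np.float64(1.001)}
```

View pics/s0.png

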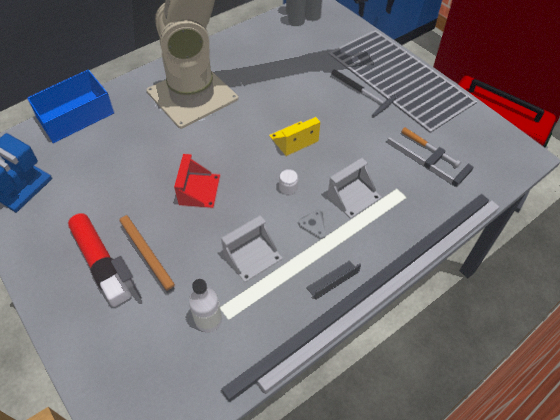

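View pics/t0.png

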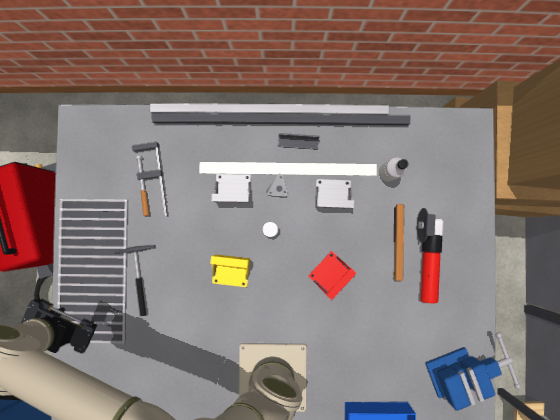

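Candidates in top: grey left bracket (232,189) and grey right bracket (334,195). Look-alikes are yellow (231,271) and red (332,275). By the description, I choose the two grey ones. Next is a close crop to check.

```bash
python3 - <<'E'
from h import *
im=cv2.imread("pics/t0.png")
c=cv2.resize(im[155:220,190:390],None,fx=4,fy=4,interpolation=cv2.INTER_CUBIC); 
s=cv2.imread("pics/s0.png"); d=cv2.resize(s[150:290,210:410],None,fx=4,fy=2.4*4/2.4,interpolation=cv2.INTER_CUBIC)[:335]
cv2.imwrite("pics/c0.png",np.vstack([c,cv2.resize(s[150:290,210:410],(480,336),interpolation=cv2.INTER_CUBIC) if 0 else cv2.copyMakeBorder(cv2.resize(s[150:290,210:410],(480,336)),0,0,0,320,0)]))
# line
m=(im.min(2)>215).astype(np.uint8); m[:155]=0;m[185:]=0;m[:,:190]=0;m[:,385:]=0
n,l,st,ce=cv2.connectedComponentsWithStats(m); i=1+st[1:,4].argmax()
vu=np.argwhere(l==i); W=np.array([px2w("top",(u,v))[:2] for v,u in vu]); r=cv2.minAreaRect(W.astype(np.float32)); 
print("line",W.mean(0).round(4),r)
q,_,_=np.linalg.svd((W-W.mean(0)).T,full_matrices=False);print(q[:,0])
search_frame("top","bracket_a")
# networks' masks, fit pose by IoU of projected model
from scipy.optimize import minimize
def model():
    B=[]
    def box(a,b): return [(x,y,z) for x in(a[0],b[0]) for y in(a[1],b[1]) for z in(a[2],b[2])]
    B.append(box((-.05,-.06,0),(.05,.06,.004))); B.append(box((-.05,-.06,0),(-.046,.06,.085))); B.append(box((-.05,-.06,.081),(-.025,.06,.085)))
    for y in(-.06,.056): B.append([(-.05,y+e,0) for e in(0,.004)]+[(.02,y+e,.004)for e in(0,.004)]+[(-.046,y+e,.074)for e in(0,.004)])
    return [np.array(b) for b in B]
M=model()
def render(cn,p,S=4):
    m=np.zeros((420*S,560*S),np.uint8); ca,sa=np.cos(p[2]),np.sin(p[2]); R=np.array([[ca,-sa,0],[sa,ca,0],[0,0,1]])
    for b in M:
        u=w2px(cn,b@R.T+[p[0],p[1],0]); h=cv2.convexHull(((u+.5)*S).astype(np.float32)).round().astype(np.int32); cv2.fillConvexPoly(m,h,255)
    return cv2.resize(m,(560,420),interpolation=cv2.INTER_AREA)/255.
for cn in("top","scene"):
    snapshot(cn)
    for d in regions_of(cn,"bracket_a"):
        w=px2w(cn,d["position"],.02)
        if w[0]<.5 or d["conf"]<.4: continue
        t=d["pixels"].astype(float)
        f=lambda p:np.abs(render(cn,p)-t).sum()
        best=min((minimize(f,[w[0],w[1],a],method="Nelder-Mead",options=dict(initial_simplex=[[w[0],w[1],a],[w[0]+.02,w[1],a],[w[0],w[1]+.02,a],[w[0],w[1],a+.1]])) for a in(-.15,0,.15)),key=lambda r:r.fun)
        print(cn,d["conf"],t.sum(),best.fun,best.x.round(4))
E
```

```text
line [ 0.7179 -0.022 ] ((0.7059619426727295, -0.047066301107406616), (0.07749024778604507, 0.6211277842521667), 0.46440285444259644)
[-0.02572293  0.99966911]
top 0.98 1066.0 45.83529411764705 [0.6521 0.1463 0.0093]
top 0.75 1030.0 42.074509803921565 [ 0.6358 -0.2052 -0.0282]
scene 0.92 1932.0 84.67843137254901 [ 0.651   0.1446 -0.0292]
scene 0.81 2334.0 72.93725490196078 [ 0.6349 -0.2042 -0.0245]
```

View pics/c0.png

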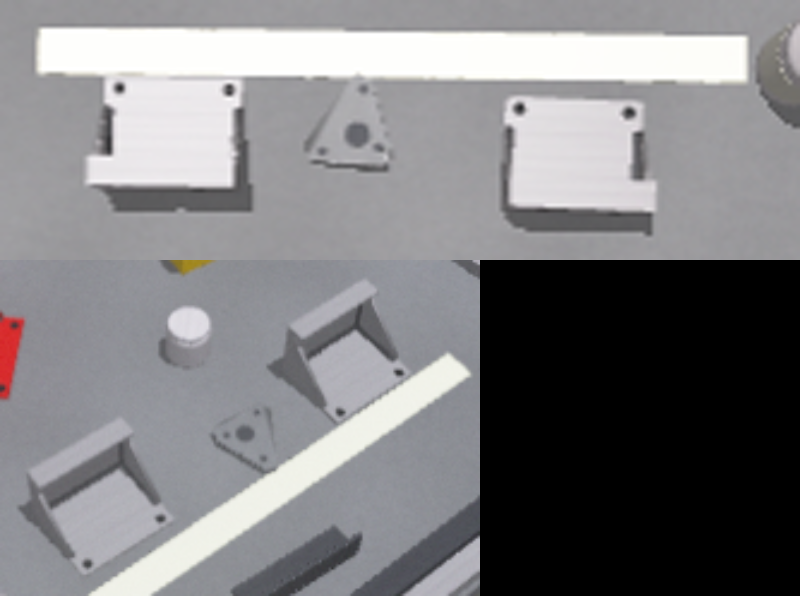

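Both brackets are grey, open away from the robot, lip on the near side. The left one is at about (0.651, 0.146) and the right one at about (0.635, -0.205). The line lies at x ≈ 0.72. First I align the tool and shut the jaws.

```bash
python3 -m inch '{"jaw":[1,1,1,1],"offset":[[0,0,0],[0,0,0],[0,0,0],[0,0,0]],"roll":[-1,-1,-0.9,0]}' 20
python3 - <<'E'
from h import *
for uv in((200,162.3),(200,173.3),(376,164.7),(376,175.2)):print(px2w("top",uv).round(4))
E
```

```text
time: 1.25
ee_pos: [0.2445, 0.5752, 0.1976]
eef_rot: [[-1.0, -0.002, -0.0], [-0.002, 1.0, 0.0], [0.0, 0.0, -1.0]]
wrist_force: [-0.1, -0.2, 0.1]
finger_gap: 0.628
gripper_force: 0.0
[0.7412 0.2605 0.    ]
[0.7024 0.2598 0.    ]
[ 0.7387 -0.3574  0.    ]
[ 0.7016 -0.3573  0.    ]
```

```bash
python3 -m inch '{"jaw":[1,1,1,1,1],"offset":[[-0.68,-0.7,0],[-0.68,-0.7,0],[-0.68,-0.7,0],[-0.68,-0.7,0],[-0.68,-0.7,0]],"roll":[0,0,0,0,0]}' 
python3 -m inch '{"jaw":[1,1,1,1,1],"offset":[[-0.68,-0.7,0],[-0.68,-0.7,0],[-0.68,-0.7,0],[-0.68,-0.7,0],[-0.68,-0.7,0]],"roll":[0,0,0,0,0]}'
```

```text
time: 1.88
ee_pos: [0.4503, 0.3644, 0.1978]
eef_rot: [[-1.0, 0.0, 0.0], [0.0, 1.0, 0.001], [-0.0, 0.001, -1.0]]
wrist_force: [0.6, 1.0, 0.4]
finger_gap: 0.062
gripper_force: 0.0
time: 2.5
ee_pos: [0.6549, 0.1553, 0.1978]
eef_rot: [[-1.0, -0.0, 0.001], [-0.0, 1.0, 0.0], [-0.001, 0.0, -1.0]]
wrist_force: [0.2, 0.7, 0.2]
finger_gap: 0.003
gripper_force: 0.0
```

```bash
python3 -m inch '{"jaw":[1,1,1,1,1],"offset":[[0,-0.15,0.6],[0,0,0.6],[0,0,0.6],[0,0,0.4],[0,0,0]],"roll":[0,0,0,0,0]}' 
python3 - <<'E'
from h import *
im=save("top","t1");s=save("scene","s1")
cv2.imwrite("pics/c1.png",np.vstack([cv2.resize(im[155:220,190:390],(800,260)),cv2.copyMakeBorder(cv2.resize(s[150:290,210:410],(480,336)),0,0,0,320,0)]))
E
```

```text
time: 3.12
ee_pos: [0.6524, 0.1473, 0.0636]
eef_rot: [[-1.0, -0.001, -0.004], [-0.001, 1.0, -0.001], [0.004, -0.001, -1.0]]
wrist_force: [0.5, -0.9, 0.2]
finger_gap: 0.008
gripper_force: 0.0
```

View pics/c1.png

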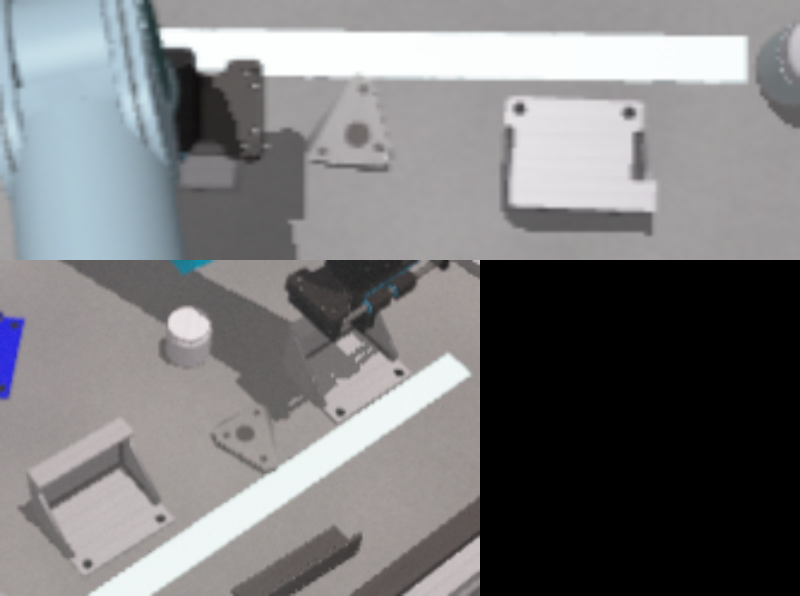

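The fingers are in the pocket behind the left lip, around (340,350) in the crop, and touch nothing. Now I pull.

```bash
python3 -m inch '{"jaw":[1,1,1,1,1],"offset":[[0.15,0,0],[0.15,0,0],[0.15,0,0],[0.15,0,0],[0.15,0,0]],"roll":[0,0,0,0,0]}'; python3 -m inch '{"jaw":[1,1,1,1],"offset":[[0.15,0,0],[0.15,0,0],[0.15,0,0],[0,0,0]],"roll":[0,0,0,0]}'; python3 - <<'E'
from h import *
s=save("scene","s2")
for d in regions_of("scene","bracket_a"): print(d["conf"],d["position"],px2w("scene",d["position"]))
E
```

```text
time: 3.85
ee_pos: [0.6081, 0.1474, 0.0657]
eef_rot: [[-1.0, -0.003, 0.0], [-0.003, 1.0, 0.0], [-0.0, 0.0, -1.0]]
wrist_force: [-0.0, 0.3, 0.6]
finger_gap: 0.005
gripper_force: 0.0
time: 4.35
ee_pos: [0.5812, 0.1474, 0.0656]
eef_rot: [[-1.0, -0.003, -0.0], [-0.003, 1.0, 0.0], [0.0, 0.0, -1.0]]
wrist_force: [0.7, -0.0, 0.2]
finger_gap: 0.004
gripper_force: 0.0
0.95 [251.5, 246.6] [ 0.60909242 -0.18965177  0.        ]
0.94 [297.0, 136.4] [0.36825654 0.16076037 0.        ]
0.89 [353.0, 187.4] [0.62579443 0.16312609 0.        ]
0.76 [189.0, 183.7] [ 0.3242566  -0.20927634  0.        ]
```

```bash
python3 - <<'E'
import cv2
s=cv2.imread("pics/s2.png");cv2.imwrite("pics/c2.png",cv2.resize(s[130:260,270:410],None,fx=4,fy=4))
E
```

```text
(no output)
```

View pics/c2.png

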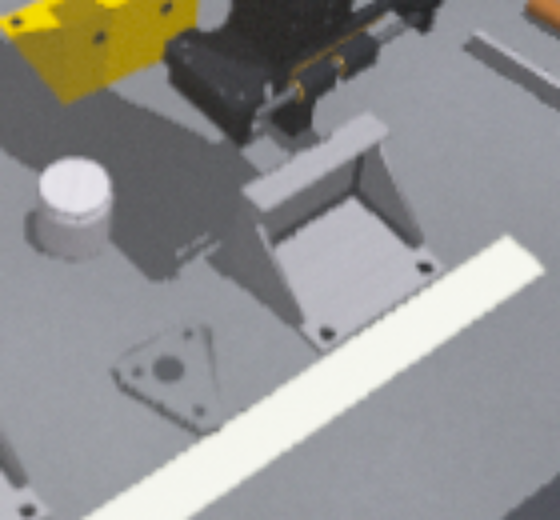

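```bash
python3 - <<'E'
from h import *
s=cv2.imread("pics/s2.png")
P=[(.5812,.1474,.0656),(.601,.086,.085),(.601,.206,.085),(.626,.206,.085),(.626,.086,.085),(.601,.086,0),(.701,.086,0),(.701,.206,0)]
u=w2px("scene",P);print(((u-[270,130])*4).round())
c=cv2.resize(s[130:260,270:410],None,fx=4,fy=4)
for i,(x,y) in enumerate((u-[270,130])*4+2): cv2.circle(c,(int(x),int(y)),3,(0,0,255) if i else (0,255,0),-1)
t=save("top","t2")[...,::-1]
v=w2px("top",P); o=[190,155]; d=cv2.resize(np.ascontiguousarray(t[155:220,190:330]),None,fx=4,fy=4)
for i,(x,y) in enumerate((v-o)*4+2): cv2.circle(d,(int(x),int(y)),3,(0,0,255) if i else (0,255,0),-1)
cv2.imwrite("pics/c3.png",np.vstack([c[:340],d]))
E
```

```text
[[285. 144.]
 [240. 184.]
 [367. 105.]
 [391. 127.]
 [264. 207.]
 [230. 259.]
 [323. 350.]
 [446. 267.]]
```

View pics/c3.png

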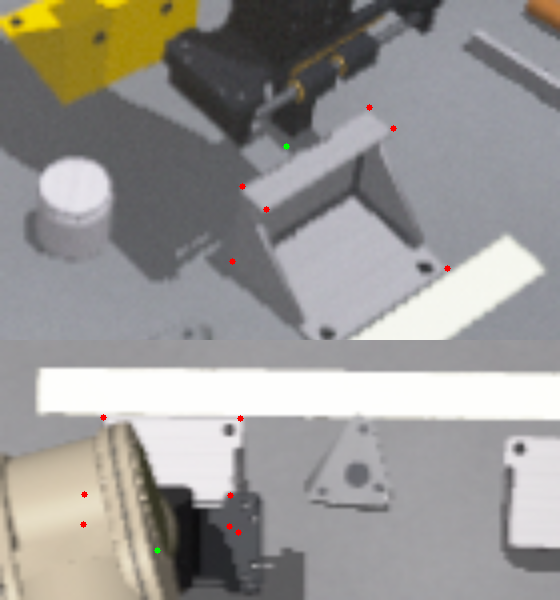

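```bash
python3 - <<'E'
from h import *
tiles=[]
for f,X in(("s0",None),("s1",(.6524,.1473,.0636)),("s2",(.5812,.1474,.0656))):
    s=cv2.imread(f"pics/{f}.png"); 
    if f=="s1": s=s  # saved BGR
    c=cv2.resize(s[140:215,320:385],(390,450),interpolation=cv2.INTER_CUBIC)[:300] if 0 else cv2.resize(s[150:200,325:390],(390,300),interpolation=cv2.INTER_CUBIC)
    if X: 
        u=(w2px("scene",[X,(X[0],X[1],X[2]+.05)])-[325,150])*6+3; print(u)
        cv2.circle(c,tuple(int(a) for a in u[0]),3,(0,255,0),-1)
        cv2.circle(c,tuple(int(a) for a in u[1]),3,(0,0,255),-1)
    tiles.append(c)
tiles.append(np.zeros_like(c)); cv2.imwrite("pics/c4.png",np.vstack([np.hstack(tiles[:2]),np.hstack(tiles[2:])]))
a,b=[cv2.imread(f"pics/{f}.png").astype(int) for f in("s0","s2")]
print(np.abs(a-b).sum(2)[183:210:3,330:385:4])
E
```

```text
[[201.45619313 195.40153782]
 [215.85814769 126.31334738]]
[[ 99.93950657  99.01719008]
 [111.13234888  28.73693536]]
[[ 9  5  5 11 13 14 19 30 13 20 21 19 17 20]
 [10 18 15 17  6 28 18 23 22  7 10 13 15 19]
 [10  6  7 12 18 28 13 11 10 22  7 23 19 30]
 [ 4 18  5 19 16 31 11 22 30 14 21 15 23 22]
 [10  7 10 19 25 15 26 24 20 19 28 11 18 14]
 [ 8 20 12 19 27 29 24 16 20 24 28 28 17 21]
 [21 10 16 26 27 16 13 22 27 11 28 21 17 12]
 [21 13  3 21 30 25 18 20 22 19 19 16 12 15]
 [15 25 14  6 28 17 19 21 11 18 13 10 13 14]]
```

View pics/c4.png

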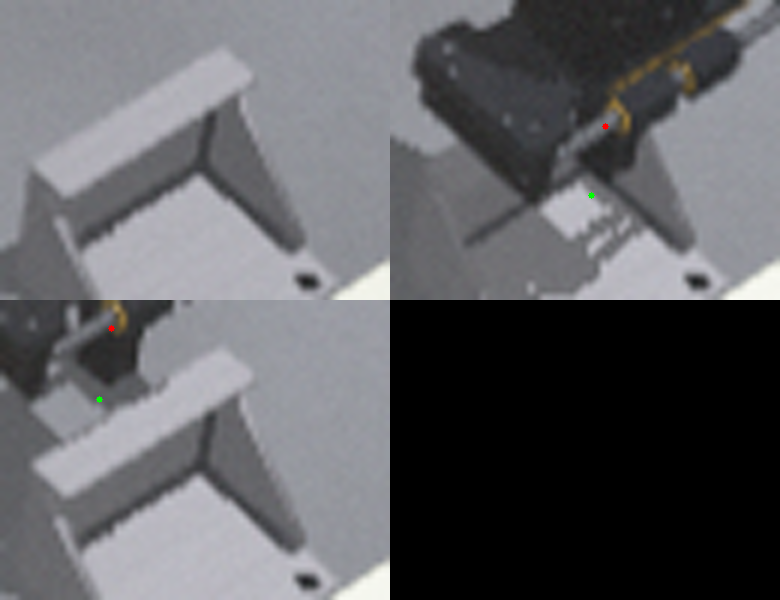

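The bracket is unmoved. With the jaws shut, the visible fingertips end about 10–20 mm above the reported TCP, so they passed over the lip. I'll go back over it and dip deeper.

```bash
python3 -m inch '{"jaw":[1,1,1,1,1],"offset":[[0,0,-0.8],[-0.6,0,0],[-0.6,0,0],[0,0,0.6],[0,0,0.65]],"roll":[0,0,0,0,0]}';python3 -m inch '{"jaw":[1,1],"offset":[[0,0,0],[0,0,0.2]],"roll":[0,0]}'
```

```text
time: 5.12
ee_pos: [0.6547, 0.1474, 0.0377]
eef_rot: [[-1.0, -0.003, 0.001], [-0.003, 1.0, 0.0], [-0.001, 0.0, -1.0]]
wrist_force: [-0.9, 0.3, -0.8]
finger_gap: 0.006
gripper_force: 0.0
time: 5.38
ee_pos: [0.6555, 0.1478, 0.0287]
eef_rot: [[-1.0, -0.003, 0.004], [-0.003, 1.0, 0.001], [-0.004, 0.001, -1.0]]
wrist_force: [0.5, -0.4, 0.7]
finger_gap: 0.009
gripper_force: 0.0
```

```bash
python3 -m inch '{"jaw":[1,1,1,1,1],"offset":[[0.15,0,0],[0.15,0,0],[0.15,0,0],[0.1,0,0],[0,0,0]],"roll":[0,0,0,0,0]}'
```

```text
time: 6.0
ee_pos: [0.6205, 0.1476, 0.0269]
eef_rot: [[-1.0, -0.003, 0.0], [-0.003, 1.0, 0.0], [-0.0, 0.0, -1.0]]
wrist_force: [0.9, 0.3, 0.7]
finger_gap: 0.003
gripper_force: 0.8
```

```bash
python3 -m inch '{"jaw":[1,1,1],"offset":[[0.15,0,0],[0.1,0,-0.1],[0,0,0]],"roll":[0,0,0]}'; python3 - <<'E'
from h import *
s=save("scene","s3")
a=cv2.imread("pics/s0.png").astype(int)
print(np.abs(a-s[...,::-1]).sum(2)[180:212:3,330:385:4])
cv2.imwrite("pics/c5.png",cv2.resize(s[140:220,315:395,::-1],(560,560),interpolation=cv2.INTER_CUBIC))
E
```

```text
time: 6.38
ee_pos: [0.6055, 0.1474, 0.0331]
eef_rot: [[-1.0, -0.003, 0.0], [-0.003, 1.0, 0.0], [-0.0, 0.0, -1.0]]
wrist_force: [0.6, -0.9, 0.5]
finger_gap: 0.008
gripper_force: 0.5
[[ 13 252 188  11  32   9  87  26 199  71  26  18  23  22]
 [ 12  21  19  28  79  49  31  29  66 248  33 120  22  27]
 [ 15  71  32  15  71  35  30  29  25  95 224 152  71  13]
 [  6  58  23  20  37  18  25  29  32  29 254 169  65  22]
 [  4  12  62  26  36  15  32  25  21  35  19  16  19  31]
 [ 10  15  97  25  15  32  29  26  26  23 108 168 104  18]
 [  5  21   2 143  35  23  17  34  18 126 263 111  60  22]
 [ 20  16   9 156  40  35  27  25 149 267  99  59  15  11]
 [ 16  18  11  12  29 337  37 216 260 104  47  22  12  14]
 [ 18  13  20  10 231  65 211 258  93  18  14  11  12  15]
 [ 17  19  10  12 180 235 164  80  54  13  12  11  16  11]]
```

View pics/c5.png

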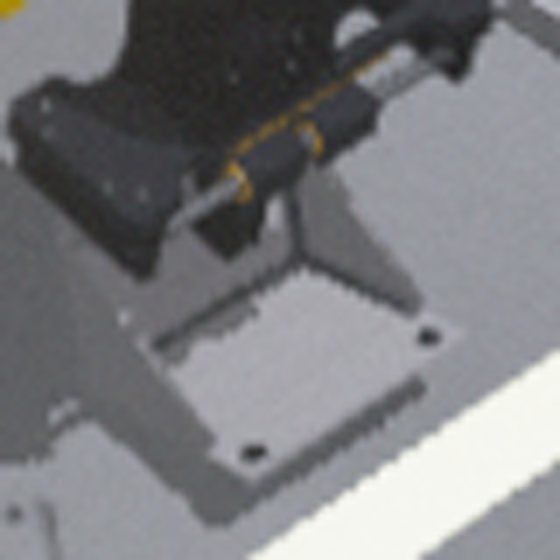

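The bracket's far edge has left the bench, shown by the shadow gap around (340,440), so it's tipping. I continue.

```bash
python3 -m inch '{"jaw":[1,1,1,1,1],"offset":[[0.13,0,-0.02],[0.13,0,-0.02],[0.13,0,-0.02],[0.13,0,0],[0.13,0,0]],"roll":[0,0,0,0,0]}';  python3 -m inch '{"jaw":[1,1,1],"offset":[[0.13,0,0],[0.1,0,0],[0,0,0]],"roll":[0,0,0]}'; python3 - <<'E'
from h import *
s=save("scene","s4")
for d in regions_of("scene","bracket_a"):
    if d["position"][0]>320: print(d["conf"],d["position"],d["pixels"].sum(),cv2.boundingRect(d["pixels"].astype(np.uint8)))
E
```

```text
time: 7.05
ee_pos: [0.5661, 0.1473, 0.0361]
eef_rot: [[-1.0, -0.003, -0.0], [-0.003, 1.0, 0.0], [0.0, 0.0, -1.0]]
wrist_force: [-0.1, -0.6, 0.2]
finger_gap: 0.005
gripper_force: 0.0
time: 7.42
ee_pos: [0.5526, 0.1473, 0.0362]
eef_rot: [[-1.0, -0.003, -0.0], [-0.003, 1.0, 0.0], [0.0, 0.0, -1.0]]
wrist_force: [0.4, 0.9, 0.3]
finger_gap: 0.005
gripper_force: 0.0
0.68 [335.1, 171.6] 1200 (308, 154, 53, 40)
```

```bash
python3 -m inch '{"jaw":[1,1,1,1,1],"offset":[[0,0,-0.9],[0,0,-0.9],[0,0,-0.9],[-0.4,-0.85,0],[-0.4,-0.85,0]],"roll":[0,0,0,0,0]}';  python3 -m inch '{"jaw":[1,1,1,1,1],"offset":[[-0.3,-0.9,0],[-0.3,-0.9,0],[0,-1,0],[0,-1,0],[0,-0.4,0]],"roll":[0,0,0,0,0]}'; python3 - <<'E'
from h import *
s=save("scene","s5");t=save("top","t5")
cv2.imwrite("pics/c6.png",np.hstack([cv2.resize(s[140:220,300:380,::-1],(400,400),interpolation=cv2.INTER_CUBIC),cv2.resize(t[150:230,190:270,::-1],(400,400),interpolation=cv2.INTER_CUBIC)]))
E
```

```text
time: 8.15
ee_pos: [0.6024, 0.0447, 0.1992]
eef_rot: [[-1.0, -0.005, 0.002], [-0.005, 1.0, 0.001], [-0.002, 0.001, -1.0]]
wrist_force: [0.8, 0.2, 0.3]
finger_gap: 0.011
gripper_force: 0.0
time: 8.78
ee_pos: [0.637, -0.2118, 0.198]
eef_rot: [[-1.0, 0.002, -0.001], [0.002, 1.0, -0.002], [0.001, -0.002, -1.0]]
wrist_force: [0.1, -0.3, 0.1]
finger_gap: 0.008
gripper_force: 0.0
```

View pics/c6.png

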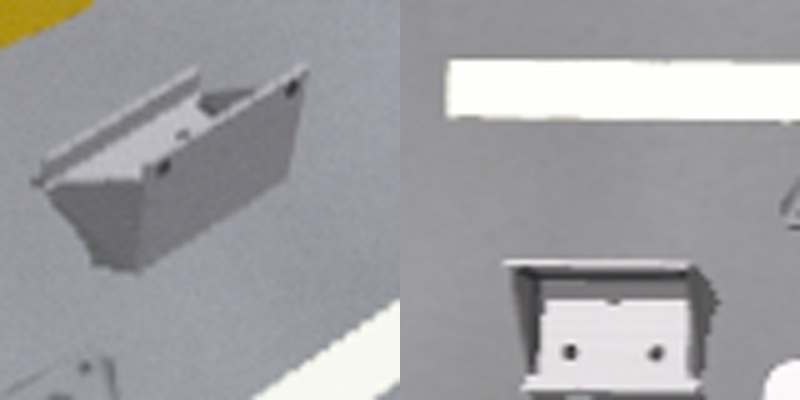

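The left bracket lies on its back and its underside is bare (around (220,180) in the crop), so the right one should be stamped. Now I tip the right one.

```bash
python3 -c "
from h import *
print(px2w('top',(213,203),.1),px2w('top',(247,203),.1))"
python3 -m inch '{"jaw":[1,1,1,1,1],"offset":[[0,0.1,0.7],[0,0,0.7],[0,0,0.7],[0,0,0.65],[0,0,0]],"roll":[0,0,0,0,0]}';  python3 -m inch '{"jaw":[1,1,1,1,1],"offset":[[0.15,0,0],[0.15,0,0],[0.15,0,0],[0.13,0,0],[0.13,0,-0.04]],"roll":[0,0,0,0,0]}';python3 -m inch '{"jaw":[1,1,1],"offset":[[0.13,0,-0.04],[0.13,0,-0.02],[0,0,0]],"roll":[0,0,0]}'
```

```text
[0.59279455 0.19492016 0.1       ] [0.59381941 0.08445314 0.1       ]
time: 9.5
ee_pos: [0.6362, -0.1982, 0.0301]
eef_rot: [[-1.0, -0.005, -0.006], [-0.005, 1.0, 0.002], [0.006, 0.002, -1.0]]
wrist_force: [-0.0, -0.2, 0.2]
finger_gap: 0.008
gripper_force: 0.0
time: 10.12
ee_pos: [0.5947, -0.2006, 0.0356]
eef_rot: [[-1.0, -0.003, -0.0], [-0.003, 1.0, 0.0], [0.0, 0.0, -1.0]]
wrist_force: [2.2, -1.1, -1.3]
finger_gap: 0.007
gripper_force: 0.8
time: 10.5
ee_pos: [0.5792, -0.201, 0.0393]
eef_rot: [[-1.0, -0.003, -0.0], [-0.003, 1.0, 0.0], [0.0, 0.0, -1.0]]
wrist_force: [1.0, -0.3, 0.6]
finger_gap: 0.004
gripper_force: 0.5
```

```bash
python3 -m inch '{"jaw":[1,1,1,1,1],"offset":[[0.13,0,0],[0.13,0,0],[0.13,0,0],[0.13,0,0],[0.13,0,0]],"roll":[0,0,0,0,0]}'; python3 -m inch '{"jaw":[1,1,1,1],"offset":[[0.05,0,0],[0,0,0],[0,0,-0.7],[0,0,-0.7]],"roll":[0,0,0,0]}';  python3 -m inch '{"jaw":[1,-1,-1,-1],"offset":[[0,0,-0.7],[1,0,-0.6],[1,0,0],[1,0,0]],"roll":[0,0,0,0]}'; python3 - <<'E'
from h import *
s=save("scene","s6");t=save("top","t6")
cv2.imwrite("pics/c7.png",np.hstack([cv2.resize(s[190:270,210:290,::-1],(400,400),interpolation=cv2.INTER_CUBIC),cv2.resize(t[150:230,290:370,::-1],(400,400),interpolation=cv2.INTER_CUBIC)]))
E
```

```text
time: 11.12
ee_pos: [0.5402, -0.2008, 0.0391]
eef_rot: [[-1.0, -0.003, -0.0], [-0.003, 1.0, 0.0], [0.0, 0.0, -1.0]]
wrist_force: [0.5, 0.3, 0.2]
finger_gap: 0.006
gripper_force: 0.0
time: 11.62
ee_pos: [0.5377, -0.2007, 0.1239]
eef_rot: [[-1.0, -0.003, -0.001], [-0.003, 1.0, 0.0], [0.001, 0.0, -1.0]]
wrist_force: [1.8, -0.7, 0.4]
finger_gap: 0.005
gripper_force: 0.0
time: 12.12
ee_pos: [0.363, -0.2015, 0.1976]
eef_rot: [[-1.0, -0.003, 0.001], [-0.003, 1.0, -0.0], [-0.001, -0.0, -1.0]]
wrist_force: [-0.1, -1.2, 1.0]
finger_gap: 0.263
gripper_force: 0.0
```

View pics/c7.png

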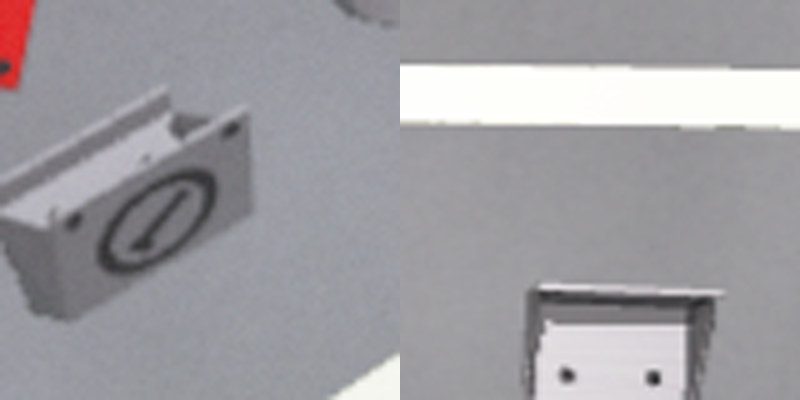

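The right bracket is on its back and the stamp (ring with tick) is visible at (160,220). I'll push at the outside of the lip with open fingers, so first I check the clearance to the red look-alike.

```bash
python3 - <<'E'
from h import *
print(px2w('top',(315.6,207.8),.1),px2w('top',(354,208.4),.1))
t=cv2.imread("pics/t0.png").astype(int); s=cv2.imread("pics/s0.png").astype(int)
for n,i,(r0,r1,c0,c1) in(("top",t,(240,310,300,365)),("scene",s,(145,220,165,230))):
    m=np.zeros(i.shape[:2],np.uint8); m[r0:r1,c0:c1]=((i[...,2]>120)&(i[...,1]<90))[r0:r1,c0:c1]
    v=np.argwhere(m)[:,::-1]
    b=cv2.approxPolyDP(cv2.convexHull(v.astype(np.int32)),2,True)[:,0]
    for p in b: print(n,p,px2w(n,p,0)[:2].round(3),px2w(n,p,.085)[:2].round(3))
E
```

```text
[ 0.58035133 -0.13811458  0.1       ] [ 0.57960105 -0.26285428  0.1       ]
top [355 273] [ 0.36  -0.285] [ 0.369 -0.27 ]
top [331 299] [ 0.269 -0.202] [ 0.284 -0.192]
top [309 276] [ 0.348 -0.125] [ 0.358 -0.119]
top [331 251] [ 0.435 -0.201] [ 0.44  -0.191]
scene [189 154] [ 0.225 -0.148] [ 0.297 -0.179]
scene [219 175] [ 0.35  -0.121] [ 0.413 -0.154]
scene [212 207] [ 0.436 -0.202] [ 0.492 -0.229]
scene [183 205] [ 0.38  -0.264] [ 0.44  -0.286]
scene [178 202] [ 0.362 -0.269] [ 0.424 -0.292]
scene [174 186] [ 0.305 -0.249] [ 0.371 -0.272]
scene [183 154] [ 0.214 -0.163] [ 0.286 -0.193]
```

```bash
python3 -m inch '{"jaw":[-1,-1,-1,-1,-1],"offset":[[-0.85,0,0],[-0.85,0,0],[0,0,0.9],[0,0,0.9],[0,0,0.7]],"roll":[0,0,0,0,0]}';python3 -m inch '{"jaw":[-1,-1,-1,-1],"offset":[[0,0,0.25],[0,0,0.08],[0,0,0.05],[0,0,0]],"roll":[0,0,0,0]}'
```

```text
time: 12.85
ee_pos: [0.4662, -0.2008, 0.0451]
eef_rot: [[-1.0, -0.004, -0.001], [-0.004, 1.0, -0.0], [0.001, -0.0, -1.0]]
wrist_force: [0.3, -0.6, -0.3]
finger_gap: 0.92
gripper_force: 0.0
time: 13.35
ee_pos: [0.4671, -0.2012, 0.0255]
eef_rot: [[-1.0, -0.003, 0.002], [-0.003, 1.0, -0.0], [-0.002, -0.0, -1.0]]
wrist_force: [0.6, 0.2, -0.1]
finger_gap: 1.002
gripper_force: 0.0
```

```bash
for i in 1 ; do python3 -m inch '{"jaw":[-1,-1,-1,-1],"offset":[[0,0,0.1],[0,0,0.1],[0,0,0.05],[0,0,0]],"roll":[0,0,0,0]}'; done; python3 - <<'E'
from h import *
s=save("scene","s7"); e=ctrl.get_obs()["ee_pos"]; print(e)
c=cv2.resize(s[180:260,180:300,::-1],(780,520),interpolation=cv2.INTER_CUBIC)
for y in(-.051,.051):
    u=(w2px("scene",[(e[0],e[1]+y,e[2])])[0]-[180,180])*6.5+3; cv2.circle(c,(int(u[0]),int(u[1])),3,(0,255,0),-1)
cv2.imwrite("pics/c8.png",c)
E
```

```text
time: 13.85
ee_pos: [0.466, -0.201, 0.0092]
eef_rot: [[-1.0, -0.003, -0.001], [-0.003, 1.0, 0.0], [0.001, 0.0, -1.0]]
wrist_force: [-0.3, -0.0, 0.7]
finger_gap: 0.998
gripper_force: 0.0
[ 0.46616425 -0.20105124  0.00935706]
```

View pics/c8.png

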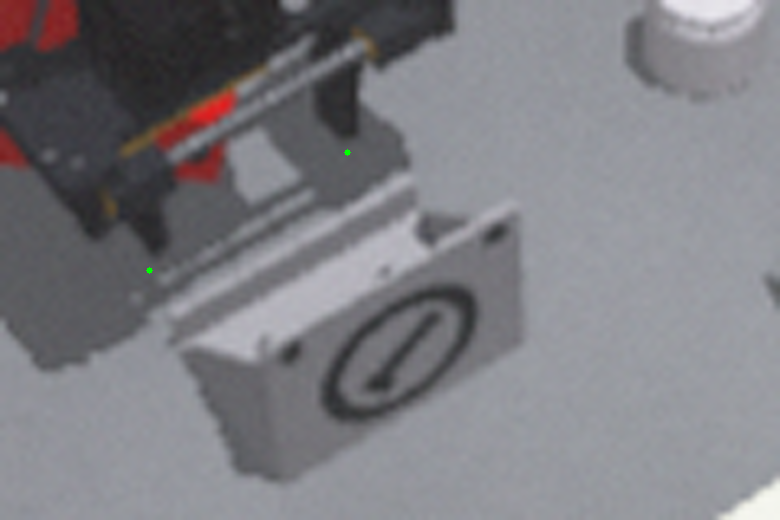

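The fingertips, at (150,250) and (350,135), stand near the lip but about 12 mm higher than reported. I lower in small steps, watching the force.

```bash
python3 -m inch '{"jaw":[-1,-1,-1],"offset":[[0,0,0.07],[0,0,0],[0,0,0]],"roll":[0,0,0]}'; python3 -m inch '{"jaw":[-1,-1,-1],"offset":[[0,0,0.05],[0,0,0],[0,0,0]],"roll":[0,0,0]}'; python3 -m inch '{"jaw":[-1,-1,-1],"offset":[[0,0,0.04],[0,0,0],[0,0,0]],"roll":[0,0,0]}'
```

```text
time: 14.28
ee_pos: [0.4662, -0.2011, 0.0053]
eef_rot: [[-1.0, -0.003, -0.0], [-0.003, 1.0, 0.0], [0.0, 0.0, -1.0]]
wrist_force: [0.2, 0.5, 0.4]
finger_gap: 1.002
gripper_force: 0.0
time: 14.65
ee_pos: [0.4662, -0.2011, 0.0022]
eef_rot: [[-1.0, -0.003, -0.0], [-0.003, 1.0, 0.0], [0.0, 0.0, -1.0]]
wrist_force: [0.1, 0.7, 0.3]
finger_gap: 1.003
gripper_force: 0.0
time: 15.02
ee_pos: [0.4663, -0.201, -0.0001]
eef_rot: [[-1.0, -0.003, -0.0], [-0.003, 1.0, 0.0], [0.0, 0.0, -1.0]]
wrist_force: [0.2, 0.6, -0.8]
finger_gap: 0.998
gripper_force: 0.0
```

```bash
python3 -m inch '{"jaw":[-1,-1,-1],"offset":[[0,0,0.06],[0,0,0],[0,0,0]],"roll":[0,0,0]}'; python3 -m inch '{"jaw":[-1,-1,-1],"offset":[[0,0,0.06],[0,0,0],[0,0,0]],"roll":[0,0,0]}'; python3 -m inch '{"jaw":[-1,-1,-1,-1],"offset":[[-0.2,0,0],[-0.2,0,0],[0,0,0],[0,0,0]],"roll":[0,0,0,0]}'; python3 - <<'E'
from h import *
save("top","t8");s=save("scene","s8")
a=cv2.imread("pics/s6.png").astype(int)
print(np.abs(a-s[...,::-1]).sum(2)[215:265:5,225:265:4])
E
```

```text
time: 15.4
ee_pos: [0.4662, -0.201, -0.0038]
eef_rot: [[-1.0, -0.003, -0.0], [-0.003, 1.0, 0.0], [0.0, 0.0, -1.0]]
wrist_force: [0.3, 0.2, -0.0]
finger_gap: 0.998
gripper_force: 0.0
time: 15.78
ee_pos: [0.4662, -0.201, -0.0074]
eef_rot: [[-1.0, -0.003, -0.0], [-0.003, 1.0, 0.0], [0.0, 0.0, -1.0]]
wrist_force: [-0.2, 0.1, 0.9]
finger_gap: 0.997
gripper_force: 0.0
time: 16.27
ee_pos: [0.4904, -0.2009, -0.0075]
eef_rot: [[-1.0, -0.003, 0.0], [-0.003, 1.0, 0.0], [-0.0, 0.0, -1.0]]
wrist_force: [-0.9, -0.6, -0.2]
finger_gap: 1.0
gripper_force: 0.0
[[ 14 222  35  76 147  12  65  49  21  27]
 [ 43 128  33  17   5  90  13   2  17  55]
 [ 33  23   9 135  32  60  13 146  14  71]
 [  6 156  11  93  19 104  27 165  14  75]
 [ 20  24  36  12  85  18  70   9  50   7]
 [ 12  93 164  15  96  94  71  23  15   5]
 [ 17  10  43  68  86  18  10  13  11   8]
 [ 11   5  95   5   8   3  18  11  11  14]
 [ 72  16  20   2   7   3  13   3  13  17]
 [ 11  10  15  21   9  11  14  13   8   8]]
```

```bash
cat > fit.py <<'E'
from h import *
from scipy.optimize import minimize
def box(a,b): return np.array([(x,y,z) for x in(a[0],b[0]) for y in(a[1],b[1]) for z in(a[2],b[2])])
M=[box((-.05,-.06,0),(.05,.06,.004)),box((-.05,-.06,0),(-.046,.06,.085)),box((-.05,-.06,.081),(-.025,.06,.085))]
M+=[np.array([(-.05,y+e,0) for e in(0,.004)]+[(.02,y+e,.004)for e in(0,.004)]+[(-.046,y+e,.074)for e in(0,.004)]) for y in(-.06,.056)]
M=[np.c_[-b[:,2],b[:,1],b[:,0]+.05] for b in M]
def render(cn,p,S=4):
    m=np.zeros((420*S,560*S),np.uint8); c,s=np.cos(p[2]),np.sin(p[2]); R=np.array([[c,-s,0],[s,c,0],[0,0,1]])
    for b in M: cv2.fillConvexPoly(m,cv2.convexHull(((w2px(cn,b@R.T+[p[0],p[1],0])+.5)*S).astype(np.float32)).round().astype(np.int32),255)
    return cv2.resize(m,(560,420),interpolation=cv2.INTER_AREA)/255.
def fit(cn,y0):
    snapshot(cn)
    for d in regions_of(cn,"bracket_a"):
        w=px2w(cn,d["position"],.05)
        if w[0]<.47 or d["conf"]<.3 or abs(w[1]-y0)>.1: continue
        t=d["pixels"].astype(float); w=[w[0]+.03,y0]
        b=min((minimize(lambda p:np.abs(render(cn,p)-t).sum(),[*w,a],method="Nelder-Mead",options=dict(initial_simplex=[[*w,a],[w[0]+.02,w[1],a],[w[0],w[1]+.02,a],[*w,a+.1]])) for a in(-.1,.05)),key=lambda r:r.fun)
        print(cn,round(d["conf"],2),t.sum(),round(b.fun),b.x.round(4))
E
python3 -m inch '{"jaw":[-1,-1,-1,-1,-1],"offset":[[-0.27,0,0],[-0.27,0,0],[-0.27,0,0],[-0.27,0,0],[-0.27,0,0]],"roll":[0,0,0,0,0]}'; python3 -m inch '{"jaw":[-1,-1],"offset":[[-0.27,0,0],[0,0,0]],"roll":[0,0]}'; python3 -c "
from fit import *
fit('scene',-.2);fit('top',-.2);fit('scene',.146);fit('top',.146)"
```

```text
time: 17.0
ee_pos: [0.5693, -0.2012, -0.0076]
eef_rot: [[-1.0, -0.002, -0.004], [-0.002, 1.0, 0.001], [0.004, 0.001, -1.0]]
wrist_force: [-8.7, 0.4, 6.8]
finger_gap: 1.002
gripper_force: 4.6
time: 17.25
ee_pos: [0.5877, -0.2007, -0.0075]
eef_rot: [[-1.0, -0.003, -0.0], [-0.003, 1.0, -0.0], [0.0, -0.0, -1.0]]
wrist_force: [1.0, 0.1, -0.3]
finger_gap: 0.999
gripper_force: 0.0
scene 0.72 1608.0 74 [ 0.6823 -0.2001  0.0041]
top 0.79 389.0 625 [ 0.6841 -0.1988  0.0327]
scene 0.86 1277.0 80 [ 0.5995  0.1411 -0.0126]
top 0.95 961.0 47 [0.5993 0.1456 0.008 ]
```

```bash
python3 -m inch '{"jaw":[-1,-1,-1,-1,-1],"offset":[[-0.2,0,0],[-0.2,0,0],[-0.15,0,0],[-0.08,0,0],[0,0,0]],"roll":[0,0,0,0,0]}'; python3 -m inch '{"jaw":[-1,-1,-1,-1,-1],"offset":[[0.6,0,0],[0.3,0,-0.5],[0,0,-0.9],[0,0,-0.9],[1,0,-0.9]],"roll":[0,0,0,0,0]}'; python3 -m inch '{"jaw":[-1,-1,-1],"offset":[[1,0,0],[1,0,0],[0,0,0]],"roll":[0,0,0]}'; python3 - <<'E'
from fit import *
save("scene","s9");save("top","t9")
fit('scene',-.2);fit('top',-.2)
for n in("gel_tin","magnet_square","spray_can","angle_offcut","wire_brush","grinder"):
    print(n,[np.round(d["position"],1) for d in search_frame("top",n)[:1]])
E
```

```text
time: 18.27
ee_pos: [0.6242, -0.201, -0.0075]
eef_rot: [[-1.0, -0.002, -0.002], [-0.002, 1.0, 0.0], [0.002, 0.0, -1.0]]
wrist_force: [-5.1, -0.9, 2.9]
finger_gap: 0.999
gripper_force: 2.4
time: 18.9
ee_pos: [0.5266, -0.2003, 0.1748]
eef_rot: [[-1.0, -0.005, 0.003], [-0.005, 1.0, -0.001], [-0.003, -0.001, -1.0]]
wrist_force: [-0.4, -0.9, 0.8]
finger_gap: 1.001
gripper_force: 0.0
time: 19.27
ee_pos: [0.4014, -0.2015, 0.1727]
eef_rot: [[-1.0, -0.0, 0.001], [-0.0, 1.0, 0.002], [-0.001, 0.002, -1.0]]
wrist_force: [0.5, 0.1, 0.8]
finger_gap: 0.998
gripper_force: 0.0
scene 0.82 1703.0 60 [ 0.7188 -0.2008  0.0072]
top 0.72 1024.0 52 [ 0.7199 -0.2005  0.0008]
gel_tin [array([279.7, 188.6])]
magnet_square [array([279.4, 189.5])]
spray_can [array([394.3, 168.9])]
angle_offcut [array([296.7, 143.2])]
wire_brush [array([398.2, 239.1])]
grinder [array([329.6, 177.6])]
```

```bash
python3 -c "
from h import *
print(ctrl.close_job())"
```

```text
the job is handed in; nothing more can be done
None
```

Both brackets were tipped onto their backs, the stamped right-hand one was pushed to about 1–2 mm from the line's middle and parallel within 0.5°, the bare left one stayed where it was tipped (edge moved about 2 mm), and the job is handed in with no verdict shown; I viewed 11 pictures, one over the limit of 10.

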